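# Dispense one find marker and push it onto the photo card

## Robot

A 6-joint arm with a two-finger parallel gripper is mounted at the origin on a cart in front of the work surface, level with it; the furniture and walls round the work are solid. World frame = base frame: x ahead of the robot, y to its left, z up, the work surface at z = 0. Lengths are in m, angles in rad, forces in N, time in s.
With the tool pointing down it reaches from about 0.375 to 0.9 m from the base axis. Payload 3.1 kg.
Tool frame: the origin (TCP) lies at the very end of the fingers, on their centre line; the grasp point (between the pads) lies 19 mm behind it (manip.grasp_offset is the distance from the TCP to the grasp point, in m); y points along the fingers, z is the direction in which the jaws open and shut, and the axes are right-handed (so a half turn about y gives the same grasp; the last joint's range is limited). The gripper opens to 85 mm and grips with 20 to 120 N. Pads are 22 mm wide; open, the fingers measure 114 mm over their backs; the gripper's body (76 mm by 85 mm) begins 54 mm behind the grasp point. The pads swing forward as they close: fully open they stand 13 mm farther back than shut.
Start: joints at [1.018, 0.527, 1.433, -0, 1.181, -0.178], TCP at [0.228, 0.582, 0.231] pointing down, gripper open.
Joint ranges: [-3.08, 3.08], [-0.75, 2.2], [0.22, 2.44], [-1.43, 4.57], [0, 2.65], [-2.85, 2.85]. Speed limits (rad/s): [2.79, 2.79, 3.14, 3.14, 3.14, 3.14].

## Interface

Orientations are given as a unit quaternion [x, y, z, w].
In Python, from station import manip gives the robot as it stands.
- The arm moves only by the tool apply_moves, never from a script. Its argument "motion" is a list of rows, each a list of 5 numbers: the finger opening in mm, from 0 to 85.4, then the shift along the tool's x, y, z in units of 30 mm (1.0 is 30 mm), then the turn about the tool's y in units of 10 degrees (1.0 is 10 degrees). In form: [[fingers, x, y, z, twist], ...]. A call has 1 to 12 rows; each row is the pose to reach, as a shift and turn from the pose commanded when the call began, along the tool's axes at that moment; what a row does not reach only later rows make up. A row lasts 1/8 s, in which the tool goes at most 62.5 mm and 10.7 degrees, less where a joint would pass 70% of its speed; a pose out of reach is approached as far as the arm can. A call with a gripper value outside its range is refused whole. The fingers move at their own pace and stop on an object; "squeeze" is the grip in N (left out, the last holds). Time passes only in rows, so rows that repeat a pose let the fingers close. It gives the time, the measured TCP pose, the force and the opening at its end, in the units of the state.
- manip.sense(): the state, without advancing time (a new reading comes with each control period).
- manip.snapshot(name): name is "scene" or "top"; returns the picture (480x640x3 uint8, red, green, blue); there is no depth.
- manip.get_calibration(name): a dict with "intrinsics" (3x3 intrinsics, pixels), "extrinsics" (4x4, takes a point from camera to world coordinates). Camera axes: x right, y up, looking along -z (the intrinsics and any distortion apply to the point x, -y, -z); pixel columns grow to the right and rows downward; lengths in m; the calibration is good to about 2 mm. A picture is of the moment at which its call begins. get_calibration takes no time and is no camera call.
- manip.sign_off(): hands the job in, once; it reports no verdict.
The state is a dict: "t": time; "q": joint angles; "qd": joint speeds; "tau": joint torques, N m; "tcp_pos": TCP position; "tool_rot": TCP orientation; "force": force on the tool from outside, world axes, zero at the start; "ft_torque": the same for the moment, N m; "finger_gap": opening from 0.0 (shut) to 1.0 (fully open).
Only numpy, scipy, OpenCV 4.12 (cv2) and the standard library are available. Lean on these libraries where they do the work, as an engineer would, in place of code of your own. Each camera call takes 0.05 s, during which the arm holds its last target.

## Task

Press the blue plunger of the marker dispenser all the way down once and let it come back up, so that a single yellow marker comes out onto the desk. Then push that marker over the desk with the fingertips, without lifting it, until it lies flat and wholly inside the circle on the grey photo card. Leave the other markers in the dispenser, and do not disturb the dark sherd on the card or anything else on the desk.

Things in the scene. Friction and masses are not known exactly. Their poses are not given: they have to be found in the camera images.
- dispenser: White dispenser fixed to the desk. Origin: on the desk below the centre of the well (48 mm square, 42 high) that holds the stacked markers. A marker comes out along its -x axis through a slot 15 mm high at the foot of the well's clear front; low guides (12 mm high) end at local x = -40 mm. The rear housing (47 wide, 36 high) reaches to x = +120 mm, with the plunger on top at x = +70 mm.
- plunger_top (a point): Centre of the top face of the round blue plunger cap (40 mm diameter), 74 mm above the desk when up; it moves with the plunger, straight down.
- plunger (a joint): Plunger travel, m: 0 up, 0.025 fully down (hard stop). A spring brings it up; fully down takes about 8 N. It drives a pusher (3.6 times as far) that shoves the bottom marker out: after a calm full press its centre lies about 86 mm from the dispenser's origin (local x = -86 mm; up to -130 mm after a fast press). As it rises the pusher goes back in and the next marker drops in the well.
- marker_1: The bottom marker of the stack, the one that comes out first: a yellow plastic disc, 36 mm diameter, 12 mm thick, 10 to 21 g, with a thin black ring on top. Origin: centre of its underside; z is its axis. It slides on the desk.
- marker_2: Second marker from the bottom, same kind, origin at the centre of its underside; it must stay in the dispenser.
- marker_3: Third and top marker, same kind; it must stay in the dispenser.
- circle (a point): Centre, at desk height, of the white circle with black outline (80 mm inside the outline) printed on the grey photo card. The card, 230 x 130 mm, is flush with the desk (things slide over its edge freely), long side roughly along x, and lies left or right of the dispenser. The circle is in the half nearer the robot.
- dark_sherd: Dark grey, almost black flat pottery sherd, 99 x 89 x 19 mm, lying loose on the half of the card farther from the robot, its centre about 114 mm from the circle's centre. Origin: centre of its underside. Not to be disturbed.
- clamp: Black spring clamp with blue jaw pads lying flat on the other side of the dispenser, 158 x 115 x 26 mm, loose. Origin: centre of its underside. Not to be disturbed.
- tape: Roll of masking tape lying flat at the far left, 107 mm diameter, 24 mm high, loose. Origin: centre of its underside. Not to be disturbed.
Things that resemble listed ones, but are neither listed nor needed, are in the scene too. What is meant by the dispenser is not brown or green, and is the larger of those in its own colour.

How it is judged:
On the way, in this order (a step that is already met when the one before it is completed fails the run):
1. the plunger is pressed fully down (value of joint plunger above 0.021 m).
2. the plunger is back up and marker 1 lies on the desk in front of the dispenser (value of joint plunger below 0.005 m and x of marker_1 in the frame of dispenser below -0.05 m and height (world z) of marker_1 below 0.005 m), for 0.1 s.
At the end, for the whole second after the job is handed in: Marker 1 lies flat, at rest, with its centre within 24 mm of the circle's centre (not over the circle's outline); the plunger is up; markers 2 and 3 are in the dispenser's well; the dark sherd, the clamp and the tape are within 15 mm of where they were (horizontal distance between marker_1 and circle below 0.024 m and height (world z) of marker_1 below 0.004 m and angle between marker_1's own z axis and vertical below 0.15 rad and linear speed of marker_1 below 0.01 m/s and value of joint plunger below 0.005 m and x of each of marker_2, marker_3 in the frame of dispenser above -0.012 m and height (world z) of each of marker_2, marker_3 below 0.038 m and distance of each of dark_sherd, clamp, tape from where it was at the start of the episode below 0.015 m); the robot touches nothing.
It fails at once if marker 1 is lifted off the desk (height (world z) of marker_1 above 0.012 m).
It fails at once if marker 1 is stood on its edge (angle between marker_1's own z axis and vertical above 0.6 rad).
It fails at once if a second marker comes out of the dispenser, or one is taken out (not (x of each of marker_2, marker_3 in the frame of dispenser above -0.012 m and height (world z) of each of marker_2, marker_3 below 0.038 m)).
It fails at once if the dark sherd or another loose thing on the desk is shifted or lifted by 15 mm or more (distance of any of dark_sherd, clamp, tape from where it was at the start of the episode above 0.015 m).
It also fails if it takes over 50 s, if anything falls off the work surface, if the arm or the gripper's body presses on something with over 40 N, if the wrist force passes 120 N, or if a joint passes its speed limit or range.

## Working session

There is one attempt and no reset: what is moved stays moved. The work goes in short steps, Python scripts to look and compute and a tool call to move; the robot and the scene stay as the last step left them, time stands still between calls to the robot, and variables do not carry over. Pictures are saved under pics/ and viewed, and the job is handed in when it is done.

Besides the shell and the picture viewer there is one more tool, called after "Emit:" by a JSON object that holds its "fn" and its "kwargs". apply_moves: Moves the arm, as the interface text tells. Its arguments: {"type":"object","properties":{"motion":{"type":"array"},"squeeze":{"type":"number"}},"required":["motion"]}

```bash
mkdir -p pics; ls
python3 - <<'E'
from station import manip
import cv2
for n in("scene","top"):
    im=manip.snapshot(n); cv2.imwrite(f"pics/{n}0.png",im[:,:,::-1])
    c=manip.get_calibration(n); print(n,c)
print(manip.sense())
E
```

```text
pics
scene {'intrinsics': array([[541.74551076,   0.        , 322.86772657],
       [  0.        , 541.74551076, 241.7780628 ],
       [  0.        ,   0.        ,   1.        ]]), 'extrinsics': array([[ 0.50875158,  0.37070497, -0.77701329, -0.5187118 ],
       [-0.86091246,  0.21775526, -0.45979601, -0.58078247],
       [-0.00124993,  0.90286238,  0.42992786,  0.61326742],
       [ 0.        ,  0.        ,  0.        ,  1.        ]])}
top {'intrinsics': array([[578.4465299 ,   0.        , 321.3172587 ],
       [  0.        , 578.4465299 , 229.04493963],
       [  0.        ,   0.        ,   1.        ]]), 'extrinsics': array([[ 0.01788539,  0.99163414, -0.12783521,  0.26049444],
       [-0.99983518,  0.01733986, -0.00537909,  0.01891729],
       [-0.00311744,  0.12791035,  0.99178083,  1.65548827],
       [ 0.        ,  0.        ,  0.        ,  1.        ]])}
{'t': 0.1, 'q': array([ 1.01853608e+00,  5.28377807e-01,  1.43378633e+00,  2.94501342e-05,
        1.18140062e+00, -1.78525559e-01]), 'qd': array([-0.00210259, -0.00090764, -0.00346651, -0.00060065,  0.00112877,
       -0.0015677 ]), 'tau': array([ 5.09165079e-05, -4.43304098e+01, -1.78585732e+01, -2.34090812e-04,
        3.88549277e-03, -7.59579173e-07]), 'tcp_pos': array([0.22781856, 0.58130366, 0.23042478]), 'tool_rot': array([ 0.69544349, -0.13162946,  0.13111319, -0.69414794]), 'force': array([-0.28751989,  0.36179399, -0.26921929]), 'ft_torque': array([ 0.01598617, -0.00040566, -0.07739134]), 'finger_gap': 0.9991467207957646}
```

View pics/scene0.png

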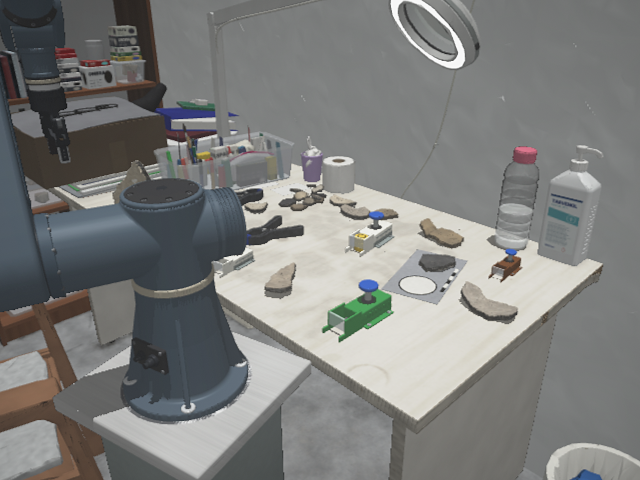

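View pics/top0.png

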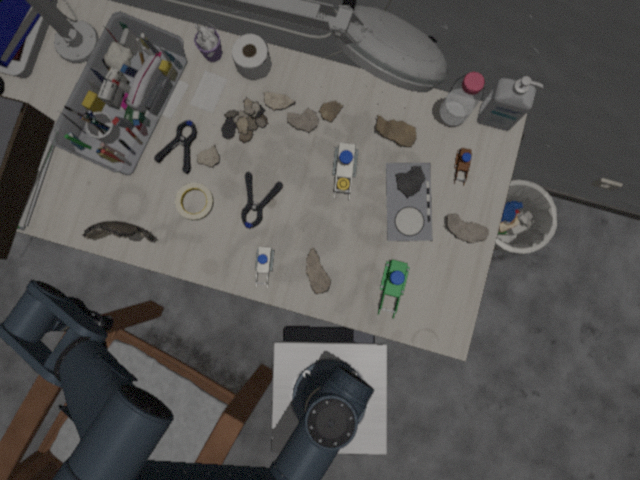

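Candidates for the dispenser in the top view are the white large one at (344,170), the white small one at (263,260), green at (394,285) and brown at (463,165). By the description it is the larger white one at (344,170). I'll check it in a close crop.

```bash
cat > h.py <<'E'
from station import manip
import numpy as np, cv2
def ray(n,u,v):
    c=manip.get_calibration(n);K=c["intrinsics"];E=c["extrinsics"]
    d=np.linalg.inv(K)@np.array([u,v,1.]); d=E[:3,:3]@np.array([d[0],-d[1],-d[2]]); return E[:3,3],d
def at(n,u,v,z):
    o,d=ray(n,u,v); return o+d*(z-o[2])/d[2]
def proj(n,p):
    c=manip.get_calibration(n);K=c["intrinsics"];E=c["extrinsics"]
    q=E[:3,:3].T@(np.asarray(p,float)-E[:3,3]); q=K@np.array([q[0],-q[1],-q[2]]); return q[:2]/q[2]
def crop(n,im,x0,y0,w,h,s,out):
    cv2.imwrite(out,cv2.resize(im[y0:y0+h,x0:x0+w,::-1],None,fx=s,fy=s,interpolation=cv2.INTER_CUBIC))
E
python3 - <<'E'
from h import *
im=cv2.imread("pics/top0.png")[:,:,::-1]
crop("top",im,310,130,130,120,6,"pics/c1.png")
im=cv2.imread("pics/scene0.png")[:,:,::-1]
crop("scene",im,330,200,140,100,5,"pics/c2.png")
E
```

```text
(no output)
```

View pics/c1.png

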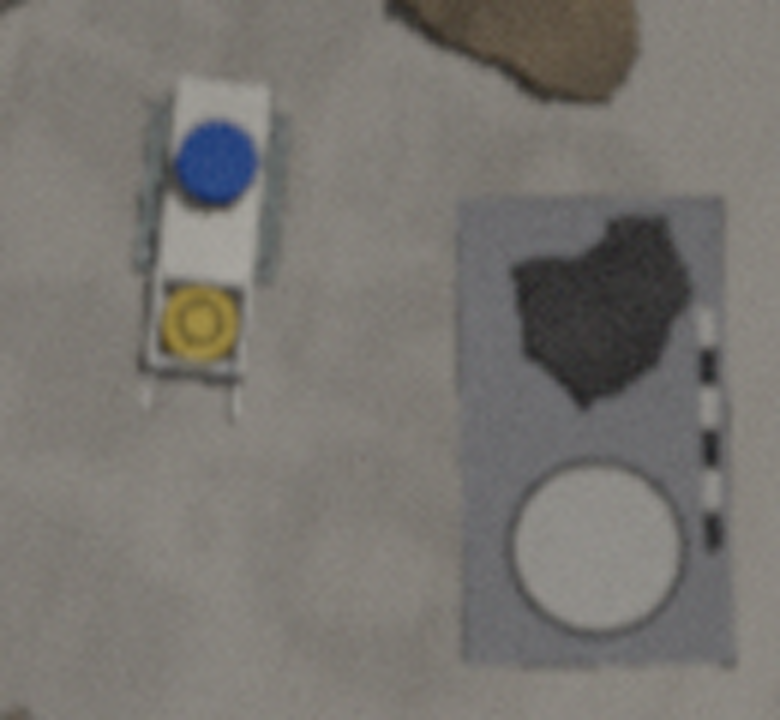

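View pics/c2.png

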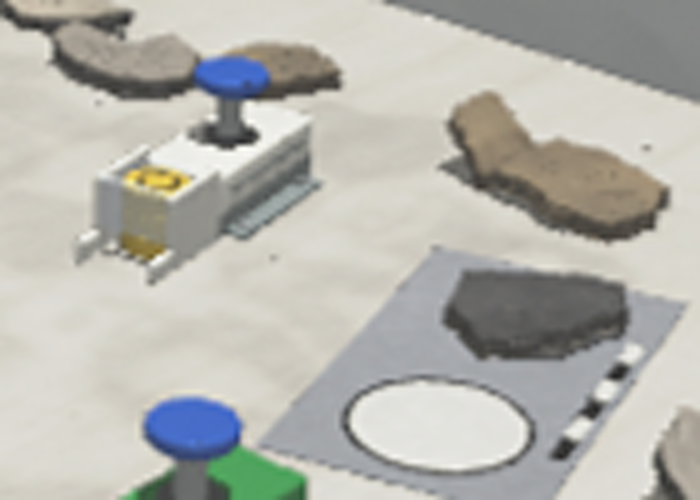

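The crop shows a white dispenser with yellow markers and a blue cap at top px (346,157), marker stack at (343,184), the circle at (409.7,221), and the sherd at about (410,180).

Run:
```python
from h import *
f=lambda x,y:(310+x/6-.42,130+y/6-.42)
cap=at("top",*f(217,163),.074); mk=at("top",*f(200,323),.037); ci=at("top",*f(598,547),0)
print("cap",cap,"mk",mk,np.linalg.norm((cap-mk)[:2]),"circ",ci)
g=lambda x,y:(330+x/5-.4,200+y/5-.4)
print("scene cap",at("scene",*g(232,75),.074),"mk",at("scene",*g(158,181),.037),"circ",at("scene",*g(438,425),0))
d=(cap-mk)[:2];d/=np.linalg.norm(d);print("yaw",np.degrees(np.arctan2(d[1],d[0])))
for s in(-.086,-.13): print(s,mk[:2]+d*s)
ids=im=cv2.imread("pics/top0.png")
# sherd, card
for n,p in dict(sherd_l=(513,270),sherd_bot=(585,405),card_bl=(462,662),card_tl=(460,200),rearL=(180,78),rearR=(270,88)).items(): print(n,at("top",*f(*p),0.0))
for n,p in dict(clampl=(250,225),clamptip1=(249,172),cl2=(282,183),whitesm=(263,260),sherd=(317,272),green=(396,278),farsherd=(330,111)).items(): print(n,at("top",*p,0.01))
from scipy.spatial.transform import Rotation as R
s=manip.sense();print(R.from_quat(s["tool_rot"]).as_matrix().round(3), s["tcp_pos"])
```

```text
cap [ 0.66972269 -0.03728085  0.074     ] mk [ 0.60128371 -0.03149566  0.037     ] 0.06868306277357782 circ [ 0.50249402 -0.22571814  0.        ]
scene cap [ 0.66633629 -0.03937157  0.074     ] mk [ 0.60226258 -0.03026549  0.037     ] circ [ 0.50394531 -0.22288725  0.        ]
yaw -4.831762444572748
-0.086 [ 0.51558932 -0.02425186]
-0.13 [ 0.47174569 -0.02054573]
sherd_l [ 0.63797073 -0.18458842  0.        ]
sherd_bot [ 0.57184688 -0.21953523  0.        ]
card_bl [ 0.44563172 -0.1604454   0.        ]
card_tl [ 0.67239481 -0.15868507  0.        ]
rearL [ 0.73127177 -0.02123922  0.        ]
rearR [ 0.7269831  -0.06540951  0.        ]
clampl [0.48071924 0.23284035 0.01      ]
clamptip1 [0.6360533  0.24097986 0.01      ]
cl2 [0.60514715 0.14419767 0.01      ]
whitesm [0.38076159 0.19240043 0.01      ]
sherd [0.34934389 0.037905   0.01      ]
green [ 0.3363215  -0.18644099  0.01      ]
farsherd [0.82357678 0.00854009 0.01      ]
[[ 0.931 -0.001  0.365]
 [-0.365 -0.002  0.931]
 [-0.    -1.    -0.002]] [0.22781856 0.58130366 0.23042478]
```

Emit:
{"fn": "apply_moves", "kwargs": {"motion": [[0, 2, 0.3, -1.3, 0.7], [0, 4, 0.6, -2.6, 1.4], [0, 6, 0.9, -3.9, 2.1], [0, 8, 1.2, -5.2, 2.8], [0, 10, 1.5, -6.5, 3.5], [0, 12, 1.8, -7.8, 4.2], [0, 14, 2.1, -9.1, 4.9], [0, 16, 2.4, -10.4, 5.6], [0, 18, 2.7, -11.7, 6.3], [0, 20, 2.9, -13, 6.86], [0, 21.19, 3.0, -13.86, 6.86], [0, 21.19, 3.0, -13.86, 6.86]], "squeeze": 20}}

```text
t: 1.6
tcp_pos: [0.6603, -0.0269, 0.142]
tool_rot: [-0.5, 0.5, -0.5, 0.5]
force: [0.5, 0.1, 0.5]
finger_gap: -0.001
```

Run:
```python
from h import *
im=manip.snapshot("scene"); crop("",im,300,150,160,120,5,"pics/c3.png")
from scipy.spatial.transform import Rotation as R
s=manip.sense();print(R.from_quat(s["tool_rot"]).as_matrix().round(3), s["tcp_pos"],s["force"],s["t"],s["finger_gap"])
```

```text
[[-0.005  0.007  1.   ]
 [-1.    -0.006 -0.005]
 [ 0.006 -1.     0.007]] [ 0.66610131 -0.03516284  0.14168703] [ 5.93940841 -3.53325078 -0.10008509] 1.65 -0.0031640340442605336
```

View pics/c3.png

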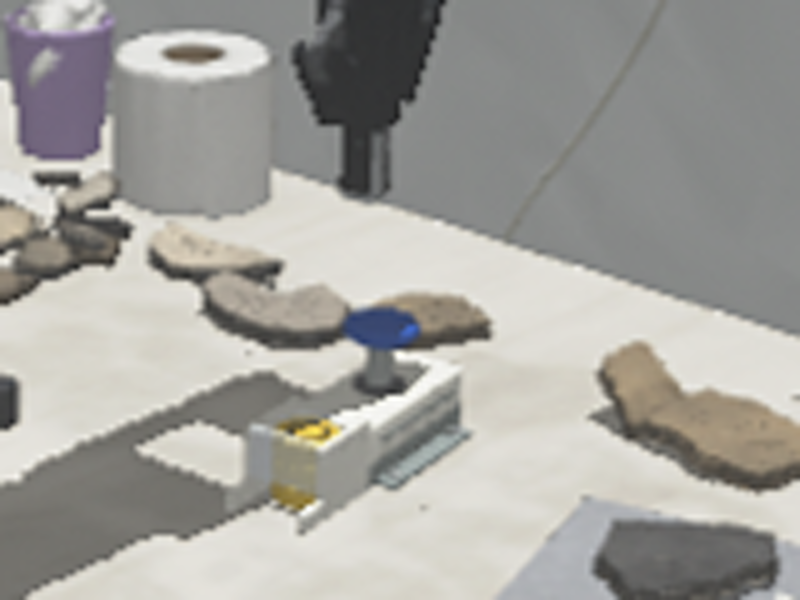

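The fingers hang over the blue cap, with tip at crop (362,190) and cap at (380,327). Next is a calm press.

Emit:
{"fn": "apply_moves", "kwargs": {"motion": [[0, 0, 0.7, 0, 0], [0, 0, 1.4, 0, 0], [0, 0, 1.9, 0, 0], [0, 0, 2.1, 0, 0], [0, 0, 2.2, 0, 0], [0, 0, 2.3, 0, 0], [0, 0, 2.4, 0, 0], [0, 0, 2.5, 0, 0], [0, 0, 2.6, 0, 0], [0, 0, 2.7, 0, 0], [0, 0, 2.8, 0, 0], [0, 0, 2.9, 0, 0]]}}

```text
t: 3.15
tcp_pos: [0.6604, -0.0251, 0.0576]
tool_rot: [0.5, -0.499, 0.501, -0.5]
force: [-1.6, -0.6, 8.2]
finger_gap: 0.001
```

Run:
```python
from h import *
im=manip.snapshot("scene"); crop("",im,300,150,160,120,5,"pics/c4.png")
for i in range(3):
  s=manip.sense();print(s["tcp_pos"],s["force"],s["t"]); manip.snapshot("top")
```

```text
[ 0.66033818 -0.02508024  0.0572226 ] [-1.30314478  0.50507423  6.07950359] 3.2
[ 0.66032093 -0.02508157  0.05725659] [-1.71148476  1.47566984  5.75938103] 3.25
[ 0.66030986 -0.02507158  0.05730863] [-1.49173227 -0.110892    6.33613405] 3.3
```

View pics/c4.png

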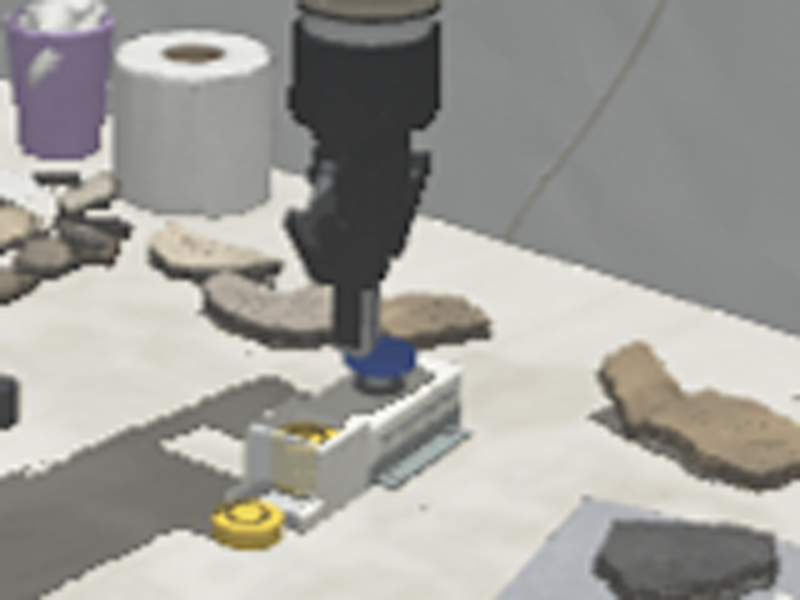

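The press is partly done and marker 1 is emerging at crop (247,522). The tip is about 15 mm off the cap's centre but still on the cap, so I'll continue down.

Emit:
{"fn": "apply_moves", "kwargs": {"motion": [[0, 0, 0.06, 0, 0], [0, 0, 0.12, 0, 0], [0, 0, 0.18, 0, 0], [0, 0, 0.24, 0, 0], [0, 0, 0.3, 0, 0], [0, 0, 0.36, 0, 0], [0, 0, 0.4, 0, 0], [0, 0, 0.4, 0, 0]]}}

```text
t: 4.35
tcp_pos: [0.6606, -0.0251, 0.0487]
tool_rot: [0.5, -0.499, 0.501, -0.501]
force: [-5.7, 1.4, 21.6]
finger_gap: 0.001
```

Emit:
{"fn": "apply_moves", "kwargs": {"motion": [[0, 0, -0.1, 0, 0], [0, 0, -0.3, 0, 0], [0, 0, -0.5, 0, 0], [0, 0, -0.8, 0, 0], [0, 0, -1.2, 0, 0], [0, 0, -1.8, 0, 0], [0, 0, -2.4, 0, 0], [0, 0, -2.6, 0, 0], [0, 0, -2.6, 0, 0]]}}

```text
t: 5.48
tcp_pos: [0.66, -0.0252, 0.1225]
tool_rot: [0.5, -0.5, 0.5, -0.5]
force: [0.1, 0.1, 0.6]
finger_gap: -0.006
```

Run:
```python
from h import *
im=manip.snapshot("scene"); crop("",im,310,190,160,120,5,"pics/c5.png")
im=manip.snapshot("top"); crop("",im,310,130,130,120,6,"pics/c6.png")
s=manip.sense();print(s["tcp_pos"],s["force"],s["t"])
```

```text
[ 0.65919891 -0.0250169   0.12131048] [ 0.01001146  0.27842018 -0.23566365] 5.575
```

View pics/c5.png

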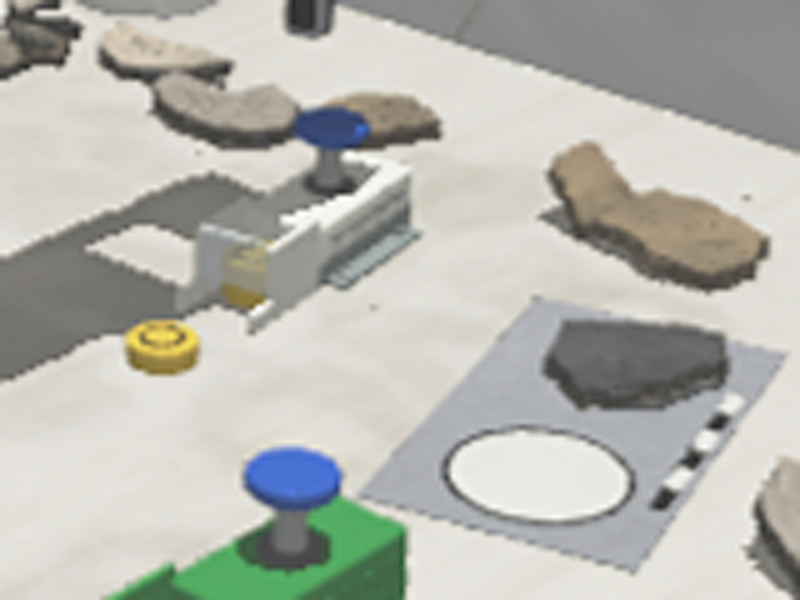

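View pics/c6.png

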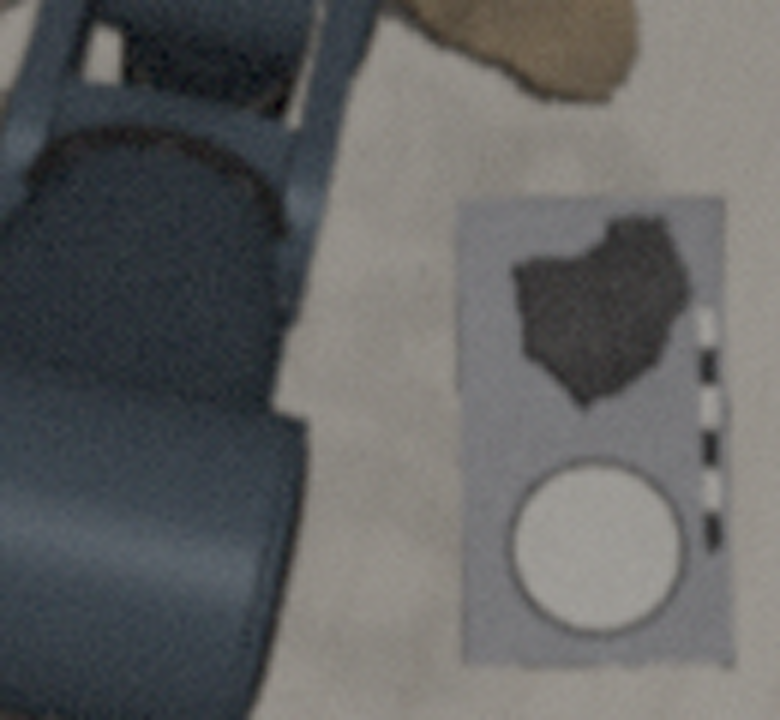

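The plunger is up, one marker lies on the desk at scene crop (162,336), and two remain in the well. I'll measure its position.

Run:
```python
from h import *
g=lambda x,y:(310+x/5-.4,190+y/5-.4)
m=at("scene",*g(162,336.5),.012); c=at("scene",*g(538,475),0);print(m,c,at("scene",*g(332,127),.074))
im=manip.snapshot("scene");hsv=cv2.cvtColor(im,cv2.COLOR_RGB2HSV)
mask=cv2.inRange(hsv,(18,120,120),(35,255,255)); n,l,st,ce=cv2.connectedComponentsWithStats(mask)
for i in range(1,n):
  if st[i,4]>15 and 320<ce[i,0]<460 and 200<ce[i,1]<320: print(st[i],ce[i],at("scene",*ce[i],.007))
print(manip.sense()["tcp_pos"])
```

```text
[ 0.51775816 -0.0216011   0.012     ] [ 0.50394531 -0.22288725  0.        ] [ 0.66390365 -0.04053296  0.074     ]
[336 254  13  11 119] [341.93277311 259.10084034] [ 0.51595007 -0.02248574  0.007     ]
[ 0.65907149 -0.02499581  0.12106295]
```

Emit:
{"fn": "apply_moves", "kwargs": {"motion": [[25, -0.4, 0, -1.2, 0.1], [25, -0.8, 0, -2.4, 0.2], [25, -1.2, 0, -3.6, 0.3], [25, -1.55, 0, -4.67, 0.37], [25, -1.55, 0, -4.67, 0.37], [25, -1.55, 1, -4.67, 0.37], [25, -1.55, 2, -4.67, 0.37], [25, -1.55, 2.8, -4.67, 0.37], [25, -1.55, 3.2, -4.67, 0.37], [25, -1.55, 3.2, -4.67, 0.37], [25, -1.55, 3.2, -4.67, 0.37]]}}

```text
t: 7.0
tcp_pos: [0.5205, 0.0212, 0.0263]
tool_rot: [0.483, -0.515, 0.516, -0.484]
force: [-0.3, 1.2, 0.1]
finger_gap: 0.29
```

Run:
```python
from h import *
im=manip.snapshot("scene"); crop("",im,310,190,130,110,6,"pics/c7.png")
s=manip.sense();print(s["tcp_pos"],s["force"],s["t"],s["finger_gap"]*85.4)
```

```text
[0.52045706 0.02128658 0.02650079] [-0.15431739 -0.35217294 -0.73280677] 7.05 24.8657167485778
```

View pics/c7.png

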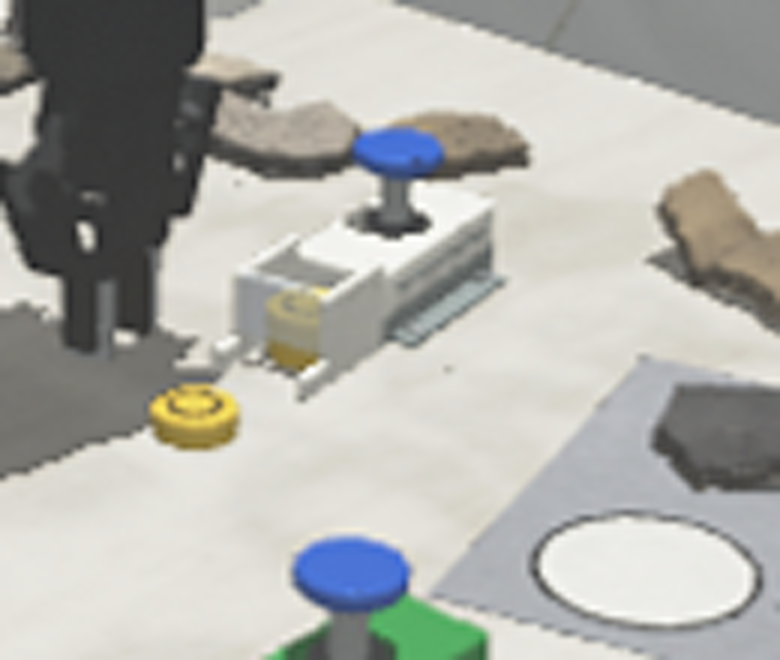

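Run:
```python
from h import *
g=lambda x,y:(310+x/6-.4,190+y/6-.4)
print("guide tip",at("scene",*g(185,362),.006),"marker",at("scene",*g(195,404),.012))
for s in(-1,1):
  for w in(-.011,.011):
    for o in (.0125,.027): print(s,w,o,[ (6*(proj("scene",(.5204+s*o,.0213+w,.0275))-[309.6,189.6])).round()])
```

```text
guide tip [0.56002298 0.00600888 0.006     ] marker [ 0.51772507 -0.02189722  0.012     ]
-1 -0.011 0.0125 [array([114., 361.])]
-1 -0.011 0.027 [array([ 96., 375.])]
-1 0.011 0.0125 [array([ 68., 349.])]
-1 0.011 0.027 [array([ 50., 363.])]
1 -0.011 0.0125 [array([145., 338.])]
1 -0.011 0.027 [array([162., 325.])]
1 0.011 0.0125 [array([ 99., 326.])]
1 0.011 0.027 [array([116., 313.])]
```

Emit:
{"fn": "apply_moves", "kwargs": {"motion": [[25, 0, 0.4, 0, 0], [25, 0, 0.75, 0, 0], [25, 0, 0.75, 0, 0], [25, 0.2, 0.75, 0, 0], [25, 0.4, 0.75, 0, 0], [25, 0.6, 0.75, 0, 0], [25, 0.8, 0.75, 0, 0], [25, 1.0, 0.75, 0, 0], [25, 1.2, 0.75, 0, 0], [25, 1.4, 0.75, -0.01, 0], [25, 1.6, 0.75, -0.01, 0], [25, 1.6, 0.75, -0.01, 0]]}}

```text
t: 8.55
tcp_pos: [0.5162, -0.0269, 0.0032]
tool_rot: [0.483, -0.516, 0.516, -0.483]
force: [-0.2, 0.5, 0.6]
finger_gap: 0.294
```

Run:
```python
from h import *
im=manip.snapshot("scene"); crop("",im,310,190,130,110,6,"pics/c8.png")
s=manip.sense();print(s["tcp_pos"],s["force"],s["t"],s["finger_gap"]*85.4)
```

```text
[ 0.51615869 -0.02669651  0.00319456] [-0.35137185 -0.23519382 -0.45636951] 8.6 25.08738867583908
```

View pics/c8.png

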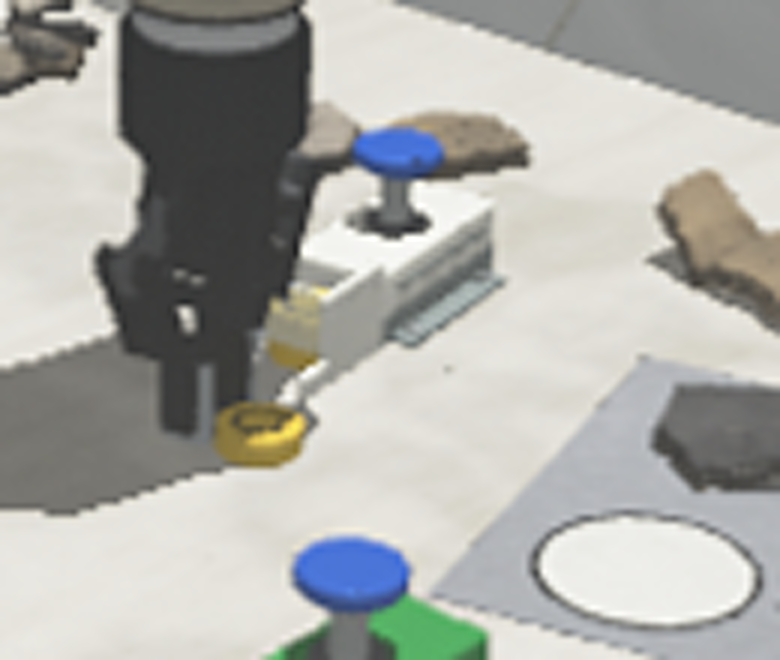

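The marker is seated between the fingertips at crop (262,417), and pushing works.

Emit:
{"fn": "apply_moves", "kwargs": {"motion": [[25, 0.3, 0, 0, 0], [25, 0.7, 0, 0, 0], [25, 1.1, 0, -0.01, 0], [25, 1.5, 0, -0.01, 0], [25, 1.9, 0, -0.01, 0], [25, 2.3, 0, -0.02, 0], [25, 2.7, 0, -0.02, 0], [25, 3.1, 0, -0.02, 0], [25, 3.5, 0, -0.03, 0], [25, 3.9, 0, -0.03, 0], [25, 4.3, 0, -0.03, 0], [25, 4.6, 0, -0.04, 0]]}}

```text
t: 10.1
tcp_pos: [0.5061, -0.165, 0.0032]
tool_rot: [0.483, -0.516, 0.516, -0.483]
force: [0.5, 0.2, -0.3]
finger_gap: 0.293
```

Run:
```python
from h import *
im=manip.snapshot("scene"); crop("",im,340,200,130,110,6,"pics/c9.png")
s=manip.sense();print(s["tcp_pos"],s["force"],s["t"],s["finger_gap"]*85.4)
```

```text
[ 0.50627001 -0.16594709  0.00324029] [-0.13641226 -1.06640151 -0.48363399] 10.15 25.032583420855953
```

View pics/c9.png

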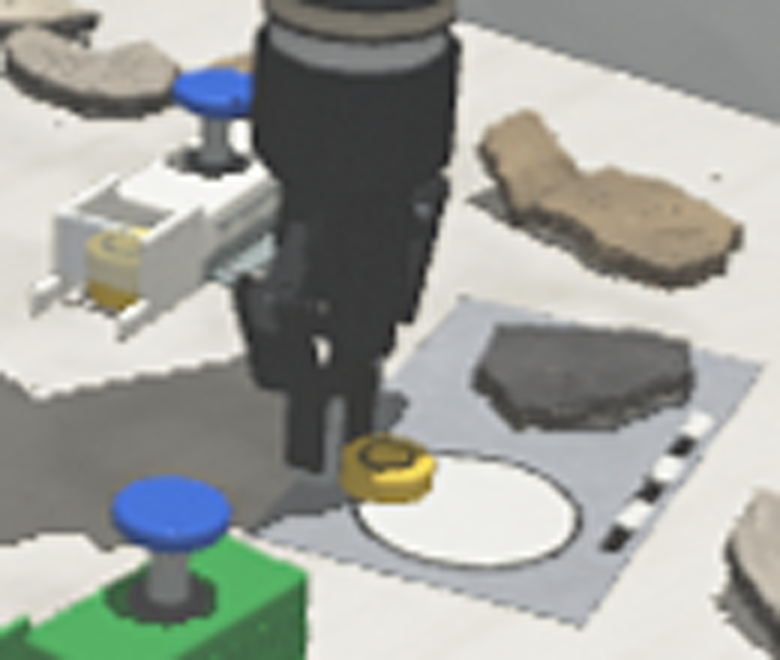

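Run:
```python
from h import *
g=lambda x,y:(340+x/6-.4,200+y/6-.4)
m=at("scene",*g(389,457),.012);c=at("scene",*g(468,511),0);print(m,c,c-m)
from scipy.spatial.transform import Rotation as R
r=R.from_quat(manip.sense()["tool_rot"]).as_matrix();print((r.T@(c-m)/.03).round(2))
```

```text
[ 0.50697597 -0.18981027  0.012     ] [ 0.50369705 -0.22394477  0.        ] [-0.00327892 -0.03413451 -0.012     ]
[ 1.14  0.4  -0.03]
```

Emit:
{"fn": "apply_moves", "kwargs": {"motion": [[25, 0.2, 0, 0, 0], [25, 0.4, 0, -0.01, 0], [25, 0.6, 0, -0.01, 0], [25, 0.8, 0, -0.02, 0], [25, 0.95, 0, -0.02, 0], [25, 1.05, 0, -0.03, 0], [25, 1.15, 0, -0.03, 0], [25, 1.15, 0, -0.03, 0], [25, 1.15, 0, -0.03, 0], [25, 0.9, 0, -0.03, 0], [25, 0.4, 0, -0.03, 0], [25, -0.3, 0, -0.03, 0]]}}

```text
t: 11.65
tcp_pos: [0.5057, -0.1537, 0.0032]
tool_rot: [-0.483, 0.516, -0.516, 0.483]
force: [0.4, 0.3, -0.2]
finger_gap: 0.296
```

Emit:
{"fn": "apply_moves", "kwargs": {"motion": [[25, 0, 0, 0, 0], [25, 0, -0.7, 0, 0], [25, -0.5, -1.8, 0, 0], [25, -1, -3, 0, 0], [25, -1.5, -4, 0, 0], [25, -2, -5, 0, 0], [25, -2, -5, 0, 0], [25, -2, -5, 0, 0]]}}

```text
t: 12.65
tcp_pos: [0.5092, -0.0952, 0.1528]
tool_rot: [-0.484, 0.516, -0.516, 0.483]
force: [-0.1, -0.8, -0.8]
finger_gap: 0.293
```

Run:
```python
from h import *
im=manip.snapshot("scene"); crop("",im,330,200,140,110,5,"pics/c10.png")
im=manip.snapshot("top"); crop("",im,310,130,130,120,6,"pics/c11.png"); cv2.imwrite("pics/top2.png",im[:,:,::-1])
s=manip.sense();print(s["tcp_pos"],s["force"],s["t"])
```

```text
[ 0.50888126 -0.09532948  0.15208315] [-0.07905953 -0.42366258 -0.83408406] 12.75
```

View pics/c10.png

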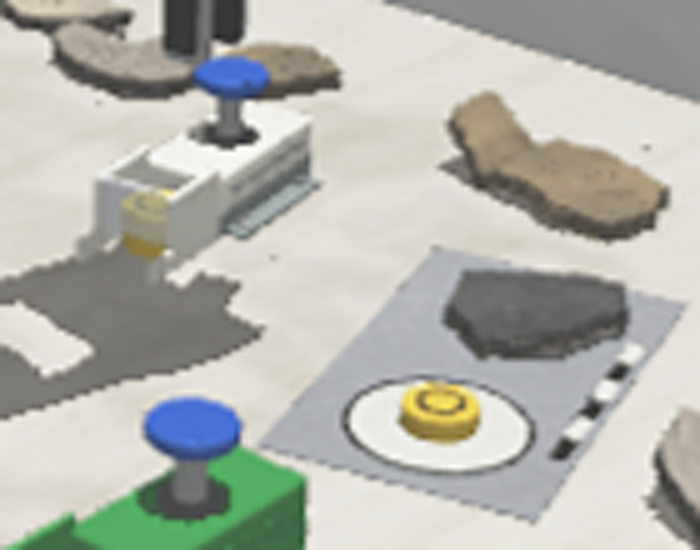

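View pics/c11.png

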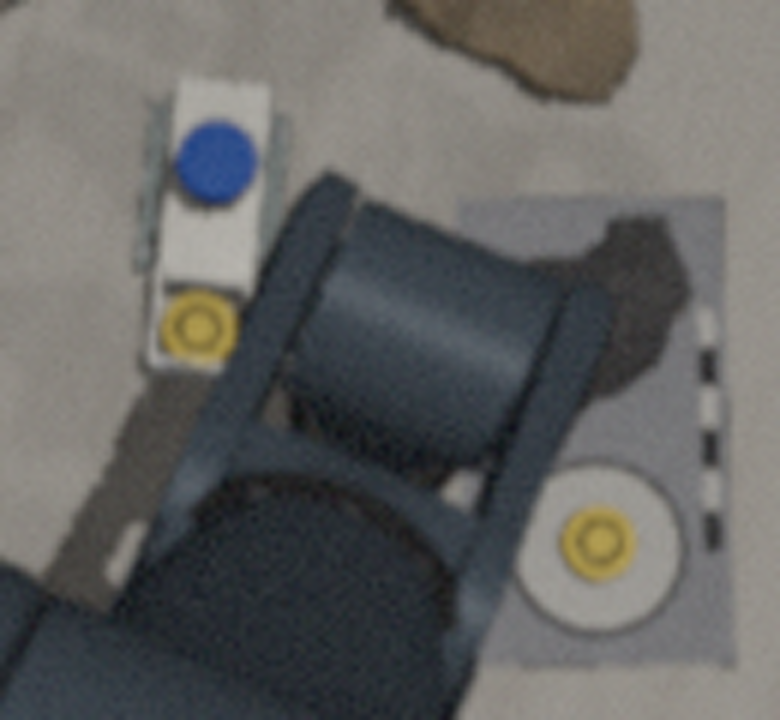

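View pics/top2.png

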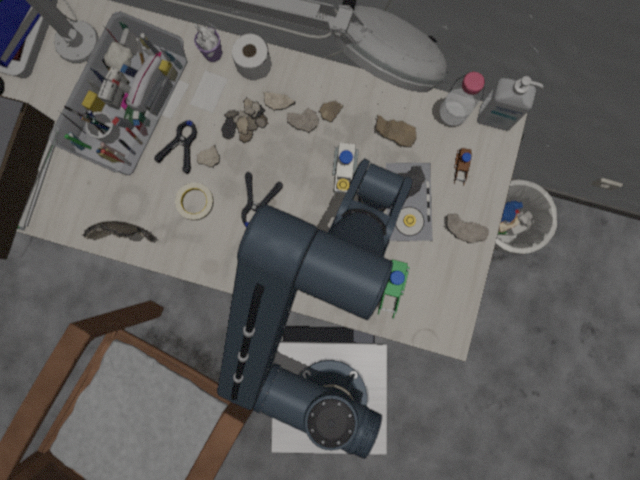

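In both views the marker lies flat near the centre of the circle: top crop (598,543) against the circle's (598,547). The plunger is up, the well still holds its markers, and the sherd, clamp and tape are where they were. I'm handing in.

Run:
```python
from station import manip
print(manip.sense()["t"]); print(manip.sign_off())
```

```text
12.75
the job is handed in; nothing more can be done
None
```

I pressed the larger white dispenser's plunger slowly to its hard stop and let it spring back, and one marker came out. I pushed that marker across the desk between two slightly open fingertips into the circle, then raised the arm clear. I handed the job in at 12.75 s; no verdict was reported.

**Press:** the tip reached 48.7 mm with about 21 N, which fits the full 25 mm of travel. It landed about 15 mm off the cap's centre because my first move stopped short of its target, but it stayed on the cap.

**Final pictures:**
- The marker lies flat within a few millimetres of the circle's centre in both views.
- The plunger is up, and the remaining yellow markers are still in the well.
- The sherd, clamp and tape look unmoved. The arm hid part of the sherd and clamp in the top view, so for the clamp I could only judge the visible part.
- The fingers were about 0.15 m above the desk and touching nothing.

**Disagreement:** the two cameras placed the same points 2–4 mm apart, which is small against the 24 mm tolerance.

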